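# Hang the sample wheel on the sprung drying hook

## Task

Lift the washed sample wheel out of its cradle by the top of its rim and hang it on the drying stand's J-hook: push the rim in over the upturned tip against the two sprung rollers, just far enough to get behind the tip, lower it until the bar carries it, and let go, so that it hangs upright with its rim caught between tip and rollers. The hook's arm has been re-clamped by hand, so find it by feel; press gently, never driving the rollers towards the end of their travel nor forcing the wheel hard against the stand, and leave the other things on the bench where they are.

Things in the scene. Friction and masses are not known exactly. Their poses are not given: they have to be found in the camera images.
- wheel: Grey plastic sample wheel standing on edge in the cradle's slot. Flat rim with dark tube sockets, outer diameter 180 mm, inner 116, 10 mm thick; hub 32 mm across, 16 long; three 12 mm spokes: one straight down, two rising 30 degrees above level. 0.22 to 0.45 kg. Origin: hub centre, about 97 mm above the bench at the start. Local y: axle (level, through the 10 mm); local z: up.
- wheel_top (a point): Top of the wheel's rim, on its outer edge, 90 mm above the hub, mid-thickness; the rim's inner edge is 32 mm below it. Pinch the rim here from above across its 10 mm thickness, with only its upper 14 mm or so between the fingertips: the hook needs the lower part.
- cradle: White plastic cradle fixed to the bench: base 170 x 90 x 8 mm; the wheel stands in a slot along local x between walls 150 mm long whose tops are 58 mm above the bench, about 1 mm clear of each face. Origin: under the base's centre. Lifted straight up by 60 mm the wheel is clear.
- stand: Drying stand fixed to the bench: foot plate 150 x 190 x 12 mm, steel post 18 mm thick, 210 mm high. Origin: on the bench under the post; z up. From the post a level J-hook, 8 mm steel bar, points along local -y at local x = 0. A hung wheel's axle lies along local y, its rim's inner edge on the bar, its hub 58 mm below the bar's top. The wheel must never load the stand with over 25 N.
- hook_middle (a point): Point fixed to the stand, at local (0, -100, 215) mm: the middle of where the hook's end may be. The arm's clamp setting is NOT measured: the inner (post-side) face of the tip is up to 20 mm from this point along the stand's y, either way, and the bar's top up to 6 mm above or below it. The upturned tip is 8 mm thick and rises 10 mm above the bar's top.
- keeper (a joint): Travel (m) towards the post of the sprung keeper: two rubber rollers, 16 mm diameter, 52 mm either side of the bar, centred 5 mm above its top; joined by a cross-piece lower than 10 mm over the bar. 0 at rest: rollers 5 mm behind the tip's inner face. Spring: 1.4 N + 0.7 N per mm; stop at 0.016, never pass 0.013. A rim clears the tip from 0.005, best 0.0065 to 0.009; hung rim reads 0.005.
- reagent: Bystander: closed bottle 54 mm across, 75 mm high, loose. Origin under its centre.
- beaker: Bystander: open glass beaker 68 mm across, 85 mm high, loose. Origin under its centre.
- small_ring: Bystander: small grey plastic ring, 90 mm across and 10 mm high, lying flat, loose. Origin under its centre. Not the wheel to hang.
- jar: Bystander: closed jar 52 mm across, 70 mm high, loose. Origin under its centre.
- pen: Bystander: black pen 11 mm thick, 130 mm long, lying flat, loose. Origin under its middle.
Mind the look-alikes: they are no part of the job. Leave any blue look-alike of the wheel alone.

How it is judged:
By the outcome, as a careful person would: the job done as asked, in the order asked, and still so for the second after the job is handed in, with the robot touching nothing.
It also fails if it takes over 43 s, if anything falls off the work surface, if the arm or the gripper's body presses on something with over 40 N, if the wrist force passes 120 N, or if a joint passes its speed limit or range.

## Robot

A 6-joint arm with a two-finger parallel gripper is mounted at the origin on the work surface. World frame = base frame: x ahead of the robot, y to its left, z up, the work surface at z = 0. Lengths are in m, angles in rad, forces in N, time in s.
With the tool pointing down it reaches from about 0.375 to 0.9 m from the base axis. Payload 3.1 kg.
Tool frame: the origin (TCP) lies between the finger pads; the fingertips stand manip.finger_overhang ahead of it and the grasp point (between the pads) lies 5 mm behind it (manip.finger_overhang is the distance from the TCP to the fingertips, in m); z points along the fingers, y is the line along which they close (so a half turn about z gives the same grasp; the last joint's range is limited). The gripper opens to 85 mm and grips with 20 to 120 N. Pads are 22 mm wide; open, the fingers measure 114 mm over their backs; the gripper's body (76 mm by 85 mm) begins 54 mm behind the grasp point. The pads swing forward as they close: fully open they stand 13 mm farther back than shut.
Start: joints at [1.002, 0.527, 1.433, -0, 1.181, -0.178], TCP at [0.238, 0.578, 0.245] pointing down, gripper open.
Joint ranges: [-3.08, 3.08], [-0.75, 2.2], [0.22, 2.44], [-1.43, 4.57], [0, 2.65], [-2.85, 2.85]. Speed limits (rad/s): [2.79, 2.79, 3.14, 3.14, 3.14, 3.14].

## Interface

Orientations are given as a unit quaternion [x, y, z, w].
In Python, from station import manip gives the robot as it stands.
- The arm moves only by the tool drive_tool, never from a script. Its argument "plan" is a list of rows, each a list of 7 numbers: the shift along the tool's x, y, z in m, then the turn, a rotation vector about the tool's x, y, z in degrees, then the opening, from -1 (shut) to 1 (fully open). In form: [[x, y, z, wx, wy, wz, gripper], ...]. A call has 1 to 10 rows; each row shifts and turns the commanded pose from where the row before left it, along the tool's axes as they then stand; what a row does not reach is not made up. A row lasts 1/10 s, in which the tool goes at most 50 mm and 8.59 degrees, less where a joint would pass 70% of its speed; a pose out of reach is approached as far as the arm can. A call is refused whole if a number of a shift passes 0.05 or a number of a turn 8.59, either way. A call with a gripper value outside its range is refused whole. The fingers move at their own pace and stop on an object; "newtons" is the grip in N (left out, the last holds). Time passes only in rows, so rows that do not move let the fingers close. It gives the time, the measured TCP pose, the force, the opening and the grip force at its end, in the units of the state.
- manip.sense(): the state, without advancing time (a new reading comes with each control period).
- manip.snapshot(name): name is "scene" or "top" or "wrist"; returns a dict with "image" (420x560x3 uint8, red, green, blue), "z_map" (420x560 float32, m along the optical axis (not along the pixel's ray), 0 where there is no reading), "fov_y" (degrees; the focal length in pixels is half the picture's height over the tangent of half this angle, whatever the lens; pixels are square), "cx", "cy" (the principal point, pixels), "extrinsics" (4x4, takes a point from camera to world coordinates); the wrist camera has in their place "mount" (4x4, takes a point from camera to tool coordinates, whose origin is the TCP and whose axes are the flange's). Camera axes: x right, y up, looking along -z (the intrinsics and any distortion apply to the point x, -y, -z); pixel columns grow to the right and rows downward; lengths in m; the calibration is good to about 2 mm. The wrist camera is an equidistant fisheye: a pixel r from the principal point sees the ray r / f radians off the axis. A picture is of the moment at which its call begins: read the wrist's pose just before it.
- manip.sign_off(): hands the job in; it is judged then, once.
The state is a dict: "t": time; "q": joint angles; "qd": joint speeds; "tau": joint torques, N m; "tcp_pos": TCP position; "tool_rot": TCP orientation; "force": force on the tool from outside, world axes, zero at the start; "ft_torque": the same for the moment, N m; "finger_gap": opening from 0.0 (shut) to 1.0 (fully open); "gripper_force": force on a finger pad.
Only numpy, scipy, OpenCV 4.12 (cv2) and the standard library are available. Lean on these libraries where they do the work, as an engineer would, in place of code of your own. Each camera call takes 0.05 s, during which the arm holds its last target. There are 200 camera calls.

## Working session

There is one attempt and no reset: what is moved stays moved. The work goes in short steps, Python scripts to look and compute and a tool call to move; the robot and the scene stay as the last step left them, time stands still between calls to the robot, and variables do not carry over. Pictures are saved under pics/ and viewed, at most 10 in all, crops included, and the job is handed in when it is done.

Besides the shell and the picture viewer there is one more tool, called after "Request:" by a JSON object that holds its "op" and its "data", one argument or row to a line. drive_tool: Moves the arm, as the interface text tells. Its arguments: {"type":"object","properties":{"plan":{"type":"array"},"newtons":{"type":"number"}},"required":["plan"]}

```bash
mkdir -p pics; ls
cat > h.py <<'E'
import numpy as np,cv2
from station import manip
def snap(n,save=None):
    s=manip.snapshot(n)
    if save: cv2.imwrite('pics/'+save,s['image'][:,:,::-1])
    return s
def cloud(s):
    z=s['z_map'];h,w=z.shape;f=h/2/np.tan(np.radians(s['fov_y'])/2)
    v,u=np.mgrid[:h,:w];P=np.stack([(u-s['cx'])/f*z,-(v-s['cy'])/f*z,-z],-1)
    E=np.array(s['extrinsics']);P=P@E[:3,:3].T+E[:3,3];P[z==0]=np.nan;return P
E
python3 - <<'E'
from h import *
st=manip.sense();print({k:np.round(v,4) for k,v in st.items()},manip.finger_overhang)
for n in('scene','top'):
    s=snap(n,n+'0.png');np.savez('pics/'+n+'.npz',img=s['image'],P=cloud(s));print(np.round(s['extrinsics'],3),s['fov_y'],s['cx'],s['cy'])
a=cv2.imread('pics/scene0.png');print(a.shape)
E
```

```text
pics
{'t': np.float64(0.0), 'q': array([ 1.0015,  0.5284,  1.4339,  0.    ,  1.1814, -0.1785]), 'qd': array([ 0.0001, -0.    ,  0.0002,  0.0001,  0.0012, -0.001 ]), 'tau': array([ 1.10000e-03, -4.42341e+01, -1.78027e+01, -2.00000e-04,
        8.40000e-03, -0.00000e+00]), 'tcp_pos': array([0.2377, 0.5773, 0.2443]), 'tool_rot': array([ 1.942e-01,  9.810e-01, -1.000e-03, -4.000e-04]), 'force': array([ 0.2935, -0.2828, -0.0234]), 'ft_torque': array([ 0.0086,  0.0661, -0.046 ]), 'gripper_force': np.float64(0.0), 'finger_gap': np.float64(0.999)} 0.014
[[ 0.025 -0.844  0.535  1.043]
 [ 1.     0.014 -0.025 -0.108]
 [ 0.014  0.536  0.844  0.998]
 [ 0.     0.     0.     1.   ]] 52.06075974335633 282.2877800790072 205.76545135409935
[[ 0.027  0.997 -0.067  0.43 ]
 [-0.999  0.029  0.019 -0.066]
 [ 0.021  0.067  0.998  1.276]
 [ 0.     0.     0.     1.   ]] 46.410433143087076 280.79316135657444 206.82551245745447
(420, 560, 3)
```

View pics/scene0.png

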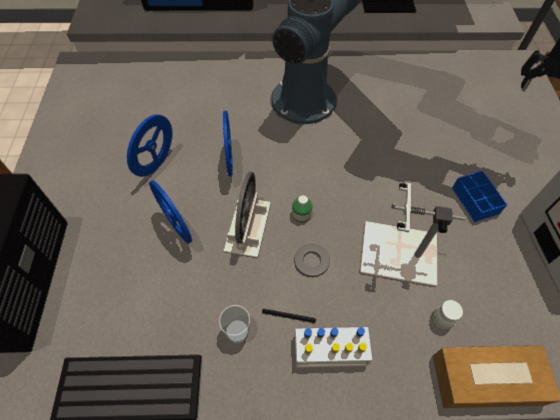

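View pics/top0.png

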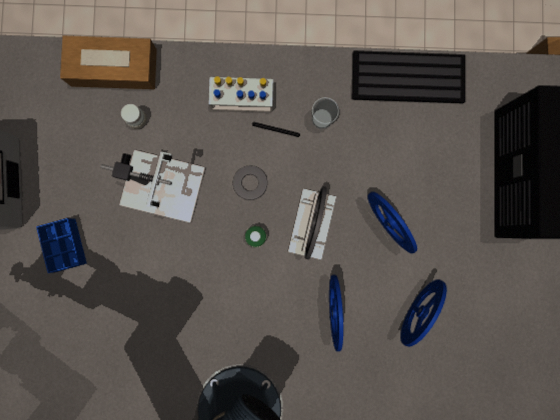

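The scene view shows one dark wheel in the white cradle at scene (247,207) / top (317,222). There are three blue look-alikes at scene (150,146), (228,143) and (171,212), and the flat ring at scene (312,260). The wheel meant is the grey one in the cradle, since it is the only non-blue wheel standing in a cradle. The stand is at scene (400,250) / top (160,185). Next I'll confirm with a crop and measure.

Run:
```python
from h import *
a=cv2.imread('pics/scene0.png');t=cv2.imread('pics/top0.png')
c=lambda i,x,y:cv2.resize(i[y:y+100,x:x+130],None,fx=3,fy=3,interpolation=cv2.INTER_CUBIC)
cv2.imwrite('pics/crop1.png',np.vstack([np.hstack([c(a,190,160),c(a,340,180)]),np.hstack([c(t,250,170),c(t,90,130)])]))
D={n:np.load('pics/'+n+'.npz') for n in('scene','top')}
for n,(x0,x1,y0,y1) in {'scene':(215,285,165,265),'top':(280,345,175,270)}.items():
    P=D[n]['P'][y0:y1,x0:x1].reshape(-1,3);I=D[n]['img'][y0:y1,x0:x1].reshape(-1,3).astype(int)
    # wheel above cradle wall
    m=P[:,2]>0.075;Q=P[m];c0=np.nanmean(Q,0);q=Q[:,:2]-np.nanmean(Q[:,:2],0);d=np.linalg.svd(q[~np.isnan(q[:,0])],full_matrices=False)[2]
    print(n,'wheel',m.sum(),Q.mean(0),d[0],np.degrees(np.arctan2(d[0,1],d[0,0])),'along',(q@d[0]).min(),(q@d[0]).max(),'across',np.percentile(q@d[1],[2,50,98]),'zmax',Q[:,2].max())
    m=I.min(1)>150;r=[]
    m&=(P[:,2]<0.07)
    b=cv2.minAreaRect((P[m][:,:2]*1000).astype(np.float32));print(' cradle',b, 'z',np.percentile(P[m][:,2],[5,50,95]))
for n,(x0,x1,y0,y1) in {'scene':(350,470,170,290),'top':(95,215,140,230)}.items():
    P=D[n]['P'][y0:y1,x0:x1].reshape(-1,3);I=D[n]['img'][y0:y1,x0:x1].reshape(-1,3).astype(int)
    m=(P[:,2]>0.004)&(P[:,2]<0.025)&(I.min(1)>90)
    print(n,'foot',cv2.minAreaRect((P[m][:,:2]*1000).astype(np.float32)),P[m][:,2].mean())
    m=(P[:,2]>0.19);Q=P[m];print(' hi',m.sum(),Q.min(0),Q.max(0))
```

```text
scene wheel 719 [ 0.48245785 -0.17384428  0.13747311] [ 0.99527166 -0.09713047] -5.573953758356987 along -0.13496874907091896 0.07991059810396212 across [-0.05783362  0.00137497  0.01482983] zmax 0.1874300001202419
 cradle ((473.17510986328125, -173.28823852539062), (91.71125793457031, 170.25694274902344), 77.7428207397461) z [0.00380981 0.00704016 0.05625997]
top wheel 513 [ 0.47199011 -0.16887551  0.15415736] [-0.97903592  0.20368767] 168.2473124969517 along -0.09002615360755761 0.08634167491840401 across [-0.00654933  0.00074541  0.00576915] zmax 0.19059936224194063
 cradle ((474.33111572265625, -171.9029541015625), (87.38455963134766, 166.64627075195312), 77.97102355957031) z [0.00426852 0.00887631 0.03891236]
scene foot ((507.94140625, 251.3563232421875), (285.0628967285156, 284.1260070800781), 81.84034729003906) 0.01034156152838811
 hi 998 [0.48981185 0.15290067 0.19359794] [0.61299214 0.30772895 0.2260416 ]
top foot ((583.4901733398438, 248.38255310058594), (282.0571594238281, 213.86550903320312), 81.44800567626953) 0.012564468661277792
 hi 1004 [0.49102049 0.15324237 0.19672102] [0.61437134 0.31116895 0.22743135]
```

View pics/crop1.png

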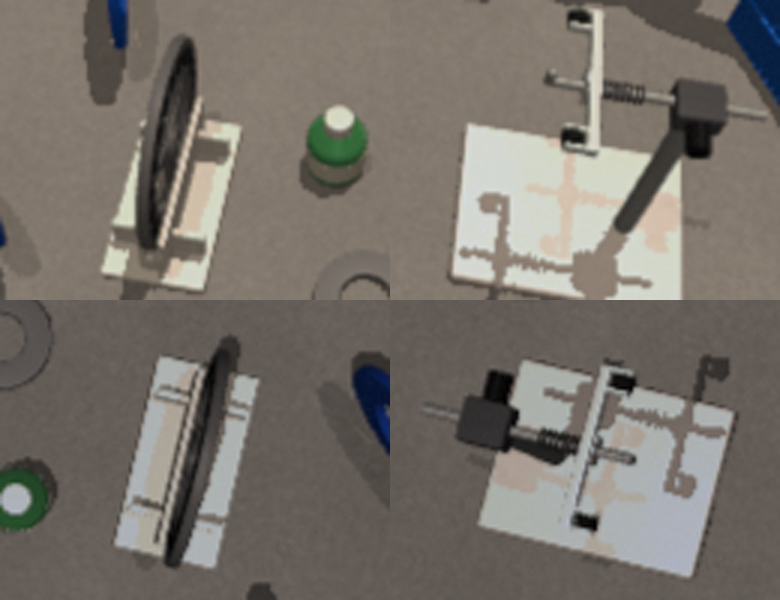

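The crop confirms the dark grey wheel in the white cradle, and shows the hook with its tip, rollers, spring and clamp. Now I'll measure the stand and the wheel's top precisely.

Run:
```python
from h import *
def line(q):
    c=np.median(q,0);d=np.linalg.svd(q-q.mean(0),full_matrices=False)[2][0];return q.mean(0),np.degrees(np.arctan2(d[1],d[0]))
for n,w,s in (('scene',(215,285,165,265),(350,470,170,290)),('top',(280,345,175,270),(95,215,140,230))):
    D=np.load('pics/'+n+'.npz');cut=lambda a,r:a[r[2]:r[3],r[0]:r[1]]
    P=cut(D['P'],w);Q=P[(P[...,2]>.12)&(abs(P[...,0]-.474)<.1)&(abs(P[...,1]+.172)<.04)]
    c,a=line(Q[:,:2]);print(n,'wheel',len(Q),c,a); T=Q[Q[:,2]>np.percentile(Q[:,2],97)];print('  top',T.mean(0), 'y at x=.474', np.polyval(np.polyfit(Q[:,0],Q[:,1],1),.474))
    P=cut(D['P'],s);I=cut(D['img'],s).astype(int)
    m=((abs(P[...,2]-.012)<.007)&(I.min(2)>110)).astype(np.uint8);k,l,st,_=cv2.connectedComponentsWithStats(m)
    i=1+st[1:,4].argmax();m=l==i;b=cv2.minAreaRect((P[m][:,:2]*1000).astype(np.float32));print(' foot',b,P[m][:,2].mean())
    H=P[...,2]>.185;dark=I.max(2)<60
    # stand axes guess from foot
    u,v=np.nonzero(H);Q=P[H];br=I[H].mean(1)
    np.savez('pics/hi_'+n,Q=Q,br=br,I=I[H],px=np.c_[v+s[0],u+s[2]])
    ang=b[2];
    for zz in (.19,.2,.205,.21,.215,.22,.225,.23): print('  z>',zz,(Q[:,2]>zz).sum(),end='')
    print()
    wh=(br>130);c,a=line(Q[wh][:,:2]);print(' crosspiece(white)',wh.sum(),c,a,Q[wh][:,2].mean())
```

```text
scene wheel 440 [ 0.49090099 -0.17328192] -12.883582636329177
  top [ 0.47414631 -0.17143099  0.185928  ] y at x=.474 -0.1694348607165346
 foot ((559.5216064453125, 219.2965545654297), (191.0300750732422, 151.51405334472656), 77.76799011230469) 0.010408174040587082
  z> 0.19 998  z> 0.2 969  z> 0.205 909  z> 0.21 720  z> 0.215 377  z> 0.22 106  z> 0.225 2  z> 0.23 0
 crosspiece(white) 258 [0.55757287 0.19287573] -17.669927207135114 0.217419146897722
top wheel 404 [ 0.47185098 -0.16959546] 168.22418573809193
  top [ 0.48036744 -0.17263058  0.18824834] y at x=.474 -0.17004124627640976
 foot ((560.7321166992188, 218.63999938964844), (189.58448791503906, 148.69775390625), 77.92848205566406) 0.012587823740309003
  z> 0.19 1004  z> 0.2 998  z> 0.205 978  z> 0.21 886  z> 0.215 559  z> 0.22 272  z> 0.225 18  z> 0.23 0
 crosspiece(white) 237 [0.55110666 0.18646181] 168.0265521430465 0.22117457920562017
```

Run:
```python
from h import *
a=np.radians(77.85);ey=np.array([np.cos(a),np.sin(a)]);ex=np.array([ey[1],-ey[0]]);o=np.array([.560,.219])
for n in('scene','top'):
    D=np.load('pics/hi_'+n+'.npz');Q=D['Q'];x=(Q[:,:2]-o)@ex*1e3;y=(Q[:,:2]-o)@ey*1e3;z=Q[:,2]*1e3
    print(n,'x',x.min(),x.max(),'y',y.min(),y.max())
    im=np.zeros((560,760,3),np.uint8)
    for i in np.argsort(z):
        # y to right (3 px/mm), x down
        p=(int((y[i]+110)*3.2),int((x[i]+90)*3.1));cv2.circle(im,p,3,tuple(int(c) for c in np.clip(D['I'][i][::-1]*1.4,30,255)),-1)
    cv2.imwrite(f'pics/hi_{n}.png',im)
    for lo in range(-110,110,10):
        m=(y>=lo)&(y<lo+10)
        if m.sum():
            xm=x[m];print(lo,m.sum(),'x %.0f..%.0f med %.1f'%(xm.min(),xm.max(),np.median(xm)),'z %.0f..%.0f'%(z[m].min(),z[m].max()))
i=cv2.vconcat([cv2.resize(cv2.imread(f'pics/hi_{n}.png'),(530,295)) for n in('scene','top')]);cv2.imwrite('pics/hi.png',i)
```

```text
scene x -62.86217232120997 62.65259167055909 y -67.24327979420812 91.11577147184282
-70 21 x -5..4 med 1.4 z 201..222
-60 55 x -61..59 med 1.9 z 206..224
-50 100 x -62..63 med 1.9 z 204..226
-40 223 x -63..61 med 3.5 z 197..222
-30 50 x -61..60 med 2.2 z 203..221
-20 32 x -8..8 med 1.5 z 199..216
-10 27 x -9..6 med 0.9 z 202..215
0 22 x -7..6 med 1.3 z 203..214
10 16 x -3..4 med 1.5 z 202..211
20 60 x -15..16 med 2.1 z 194..216
30 122 x -18..40 med 14.1 z 194..217
40 123 x -16..39 med 15.7 z 195..217
50 79 x -17..39 med 4.6 z 194..217
60 27 x -13..17 med 3.6 z 198..215
70 19 x -5..4 med 0.5 z 205..212
80 19 x -4..4 med 1.7 z 203..212
90 3 x -0..4 med 1.8 z 209..210
top x -59.585276626924106 62.131990271122966 y -66.76654957129706 93.82666693329269
-70 13 x -3..3 med 0.4 z 210..223
-60 50 x -60..62 med 1.2 z 208..225
-50 92 x -60..62 med 1.8 z 206..227
-40 240 x -60..62 med 1.7 z 201..227
-30 72 x -59..61 med 0.5 z 210..225
-20 35 x -5..8 med 1.4 z 204..218
-10 31 x -6..8 med 1.2 z 202..219
0 22 x -5..8 med 1.0 z 200..216
10 18 x -3..4 med 1.6 z 209..217
20 60 x -15..17 med 0.5 z 197..220
30 108 x -16..40 med 7.8 z 201..221
40 110 x -16..40 med 11.0 z 204..220
50 89 x -16..39 med 2.7 z 208..220
60 26 x -11..16 med 1.4 z 209..218
70 16 x -2..5 med 1.4 z 207..214
80 18 x -2..5 med 1.4 z 206..215
90 4 x -2..5 med 0.7 z 205..213
```

View pics/hi.png

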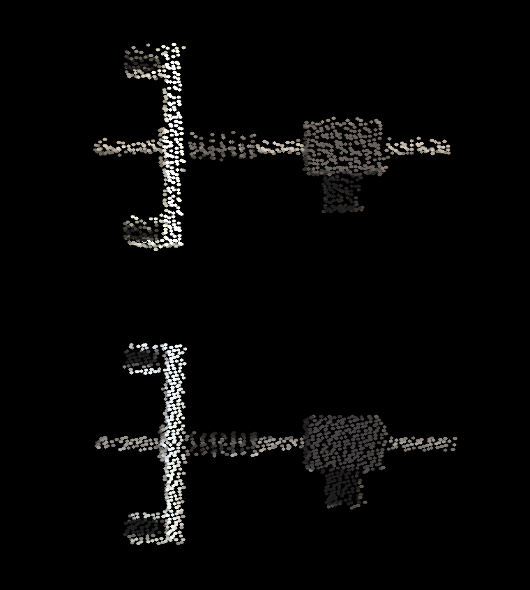

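Stand y-axis points at 77.85°, with the bar at foot-frame x≈+1.2 mm. The tip's inner face is at y≈−59, the rollers' front at ≈−54 and the bar's top at z≈0.213. I'll work out the move to above the wheel.

```bash
cat >> h.py <<'E'
from scipy.spatial.transform import Rotation as Ro
def rel(target,yaw=77.9,show=True):
    s=manip.sense();R=Ro.from_quat(s['tool_rot']);ax=np.array([np.cos(np.radians(yaw)),np.sin(np.radians(yaw)),0])
    G=Ro.from_matrix(np.c_[np.cross(ax,[0,0,-1]),ax,[0,0,-1]])
    d=np.array(target)-s['tcp_pos']
    print('t',s['t'],'tcp',np.round(s['tcp_pos'],4),'turn(tool,deg)',np.round((R.inv()*G).as_rotvec(degrees=True),2),'shift mm now',np.round(R.inv().apply(d)*1e3,1),'after turn',np.round(G.inv().apply(d)*1e3,1),'F',np.round(s['force'],2),'gap',round(float(s['finger_gap'])*85,1),'grip',s['gripper_force'])
E
python3 -c "
from h import *
rel([.474,-.1705,.235])"
```

```text
t 0.1 tcp [0.2377 0.5774 0.2444] turn(tool,deg) [ -0.11  -0.03 -10.29] shift mm now [-503.3 -601.5   10.4] after turn [-387.8 -681.7    9.4] F [ 0.2   0.01 -0.3 ] gap 84.6 grip 0.0
```

Request:
{"op": "drive_tool", "data": {
  "plan": [
    [0,0,-0.01,0,0,-5.15,1],
    [-0.005,-0.009,-0.01,0,0,-5.15,1],
    [-0.024,-0.042,0,0,0,0,1],
    [-0.024,-0.042,0,0,0,0,1],
    [-0.024,-0.042,0,0,0,0,1],
    [-0.024,-0.042,0,0,0,0,1],
    [-0.024,-0.042,0,0,0,0,1],
    [-0.024,-0.042,0,0,0,0,1],
    [-0.024,-0.042,0,0,0,0,1],
    [-0.024,-0.042,0,0,0,0,1]
  ]
}}

```text
t: 1.1
tcp_pos: [0.3575, 0.1972, 0.2652]
tool_rot: [0.105, 0.994, -0.0, 0.0]
force: [1.6, 0.4, -0.5]
finger_gap: 1.001
gripper_force: 0.0
```

Request:
{"op": "drive_tool", "data": {
  "plan": [
    [-0.024,-0.042,0,0,0,0,1],
    [-0.024,-0.042,0,0,0,0,1],
    [-0.024,-0.042,0,0,0,0,1],
    [-0.024,-0.042,0,0,0,0,1],
    [-0.024,-0.042,0,0,0,0,1],
    [-0.024,-0.042,0.01,0,0,0,1],
    [-0.02,-0.036,0.01,0,0,0,1],
    [-0.01,-0.02,0,0,0,0,1],
    [0,0,0,0,0,0,1]
  ]
}}

```text
t: 2.0
tcp_pos: [0.4641, -0.1418, 0.2448]
tool_rot: [0.107, 0.994, -0.0, 0.0]
force: [-0.4, 0.3, -0.2]
finger_gap: 1.0
gripper_force: 0.0
```

```bash
python3 -c "
from h import *
rel([.474,-.1705,.187])
s=snap('wrist','w1.png')"
```

```text
t 2.0 tcp [ 0.4641 -0.1418  0.2448] turn(tool,deg) [-0.04  0.04 -0.22] shift mm now [-15.7 -25.9  57.8] after turn [-15.6 -26.   57.8] F [-0.41  0.25 -0.24] gap 85.0 grip 0.0
```

View pics/w1.png

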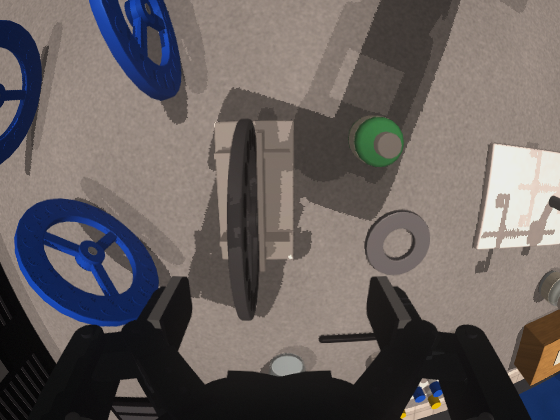

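The wrist view shows the wheel upright at (245,220), left of the fingers, which matches the −26 mm still to go. Moving over it.

Request:
{"op": "drive_tool", "data": {
  "plan": [
    [-0.006,-0.01,0,0,0,-0.22,1],
    [-0.006,-0.01,0.005,0,0,0,1],
    [-0.0035,-0.006,0.005,0,0,0,1],
    [0,0,0,0,0,0,1]
  ]
}}

```text
t: 2.45
tcp_pos: [0.473, -0.1676, 0.2346]
tool_rot: [0.103, 0.995, 0.0, -0.0]
force: [0.6, -0.3, -0.4]
finger_gap: 0.998
gripper_force: 0.0
```

Run:
```python
from h import *
rel([.474,-.1705,.187])
st=manip.sense();s=snap('wrist','w2.png')
z=s['z_map'];h,w=z.shape;f=h/2/np.tan(np.radians(s['fov_y'])/2)
v,u=np.mgrid[:h,:w];dx=u-s['cx'];dy=v-s['cy'];r=np.hypot(dx,dy);th=r/f;t=np.tan(th)/np.maximum(r,1e-6)
P=np.stack([dx*t*z,-dy*t*z,-z],-1);M=np.array(s['mount']);P=P@M[:3,:3].T+M[:3,3]
W=Ro.from_quat(st['tool_rot']).apply(P.reshape(-1,3))+st['tcp_pos']
T=P.reshape(-1,3);m=(z.ravel()>0)&(W[:,2]>.13)&(W[:,2]<.2)&(abs(T[:,1])<.03)&(abs(T[:,0])<.1)
print(m.sum(),W[m].mean(0),W[m][:,2].max()); q=T[m]
for lo in range(-100,100,20):
    k=(q[:,0]*1e3>=lo)&(q[:,0]*1e3<lo+20)
    if k.sum()>5: print(lo,k.sum(),'tool y %.1f..%.1f'%tuple(np.percentile(q[k][:,1]*1e3,[3,97])),'zmax',np.percentile(W[m][k][:,2],97))
```

```text
t 2.45 tcp [ 0.473  -0.1676  0.2346] turn(tool,deg) [ 0.01 -0.05  0.22] shift mm now [-1.6 -2.7 47.6] after turn [-1.6 -2.7 47.6] F [ 0.59 -0.29 -0.38] gap 84.9 grip 0.0
3209 [ 0.45142751 -0.16904068  0.17417226] 0.1884977083009826
-80 43 tool y -10.0..-1.4 zmax 0.16316457729836598
-60 161 tool y -10.4..-1.4 zmax 0.1768658064555736
-40 296 tool y -10.3..-1.3 zmax 0.18425144950190767
-20 429 tool y -10.9..-1.3 zmax 0.18697242175851223
0 551 tool y -10.8..-1.3 zmax 0.18661956844004024
20 617 tool y -10.7..-1.3 zmax 0.18405203323438174
40 588 tool y -10.7..-1.3 zmax 0.1762189066146105
60 484 tool y -10.2..-1.3 zmax 0.1619745117994516
80 40 tool y -9.8..-1.5 zmax 0.1354011849941933
```

Request:
{"op": "drive_tool", "data": {
  "plan": [
    [-0.001,-0.003,0.012,0,0,0,1],
    [-0.0005,-0.0018,0.012,0,0,0.2,1],
    [0,0,0.012,0,0,0,1],
    [0,0,0.0115,0,0,0,0.2],
    [0,0,0,0,0,0,-0.3],
    [0,0,0,0,0,0,-0.5],
    [0,0,0,0,0,0,-0.6]
  ],
  "newtons": 25
}}

```text
t: 3.2
tcp_pos: [0.4737, -0.1724, 0.1881]
tool_rot: [0.105, 0.994, -0.0, 0.0]
force: [0.7, 0.6, -0.1]
finger_gap: 0.334
gripper_force: 0.0
```

Request:
{"op": "drive_tool", "data": {
  "plan": [
    [0,0,0,0,0,0,-1],
    [0,0,0,0,0,0,-1],
    [0,0,0,0,0,0,-1],
    [0,0,0,0,0,0,-1]
  ],
  "newtons": 25
}}

```text
t: 3.6
tcp_pos: [0.4738, -0.1725, 0.1884]
tool_rot: [0.105, 0.994, -0.0, 0.001]
force: [0.4, -1.0, 3.8]
finger_gap: 0.105
gripper_force: 28.8
```

Run:
```python
from h import *
rel([.474,-.1725,.187])
```

```text
t 3.6 tcp [ 0.4738 -0.1725  0.1884] turn(tool,deg) [-0.03  0.08  0.03] shift mm now [-0.2  0.   1.4] after turn [-0.2  0.   1.4] F [ 0.41 -1.04  3.78] gap 8.9 grip 28.8331201672554
```

Request:
{"op": "drive_tool", "data": {
  "plan": [
    [0,0,0,0,0,0,-1],
    [0,0,0,0,0,0,-1],
    [0,0,-0.004,0,0,0,-1],
    [0,0,-0.008,0,0,0,-1],
    [0,0,-0.014,0,0,0,-1],
    [0,0,-0.02,0,0,0,-1],
    [0,0,-0.024,0,0,0,-1],
    [0,0,-0.024,0,0,0,-1],
    [0,0,-0.014,0,0,0,-1],
    [0,0,-0.004,0,0,0,-1]
  ],
  "newtons": 60
}}

```text
t: 4.6
tcp_pos: [0.4739, -0.1725, 0.3016]
tool_rot: [0.105, 0.994, -0.001, 0.001]
force: [0.4, 0.4, -3.0]
finger_gap: 0.094
gripper_force: 60.7
```

Request:
{"op": "drive_tool", "data": {
  "plan": [
    [0,0,0,0,0,0,-1],
    [0,0,0,0,0,0,-1]
  ]
}}

```text
t: 4.8
tcp_pos: [0.4727, -0.1718, 0.2989]
tool_rot: [0.105, 0.994, 0.001, -0.001]
force: [0.5, -0.3, -2.7]
finger_gap: 0.091
gripper_force: 60.7
```

Run:
```python
from h import *
rel([.5408,.1239,.30])
st=manip.sense();s=snap('wrist','w3.png')
P=cloud(snap('scene','s3.png'))
a=np.radians(77.9);ey=np.array([np.cos(a),np.sin(a)]);ex=np.array([ey[1],-ey[0]])
Q=P[(P[...,2]>.1)&(P[...,2]<.29)].reshape(-1,3);d=Q[:,:2]-st['tcp_pos'][:2];x=d@ex;y=d@ey
m=(abs(x)<.1)&(abs(y)<.03)&(Q[:,2]<st['tcp_pos'][2]-.025);x,y,z=x[m],y[m],Q[m][:,2]
A=np.c_[x,z-.25,np.ones(len(x))];c=np.linalg.lstsq(A,y,rcond=None)[0];print(m.sum(),'face yaw/tilt deg',np.degrees(c[:2]),c[2],'x range',x.min(),x.max(),'zmin',z.min())
```

```text
t 4.8 tcp [ 0.4727 -0.1718  0.2989] turn(tool,deg) [ 0.05 -0.13  0.03] shift mm now [ -4.8 303.4  -0.9] after turn [ -4.7 303.4  -1.1] F [ 0.5  -0.32 -2.67] gap 7.8 grip 60.73040843009949
850 face yaw/tilt deg [-0.20668449 -0.53920709] 0.0038053498950446473 x range -0.08898029003944233 0.08921230944182822 zmin 0.11536857177132465
```

View pics/s3.png

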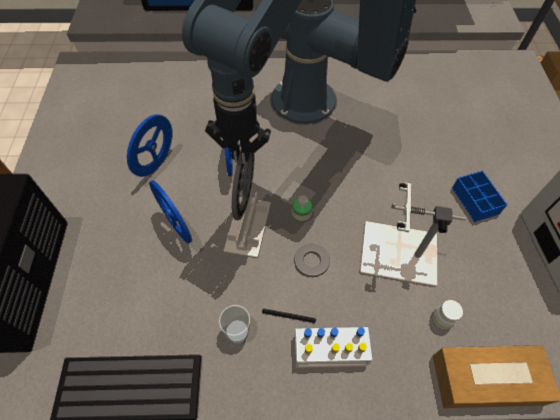

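The wheel is lifted clear and upright (about 0.29 kg), and the cradle is empty at (248,225). Carrying it to the front of the hook.

Request:
{"op": "drive_tool", "data": {
  "plan": [
    [0,0.01,0,0,0,0,-1],
    [0,0.02,0,0,0,0,-1],
    [-0.001,0.03,0,0,0,0,-1],
    [-0.001,0.04,0,0,0,0,-1],
    [-0.001,0.04,0,0,0,0,-1],
    [-0.001,0.04,0,0,0,0,-1],
    [-0.001,0.04,0,0,0,0,-1],
    [0,0.03,0,0,0,0,-1],
    [0,0.025,0,0,0,0,-1],
    [0,0.015,0,0,0,0,-1]
  ]
}}

```text
t: 5.9
tcp_pos: [0.5386, 0.1129, 0.2992]
tool_rot: [0.104, 0.995, 0.0, -0.001]
force: [-0.7, 0.6, -2.7]
finger_gap: 0.093
gripper_force: 60.7
```

Request:
{"op": "drive_tool", "data": {
  "plan": [
    [0,0.005,0.01,0,0,0,-1],
    [0,0,0.012,0,0,0,-1],
    [0,0,0.01,0,0,0,-1],
    [0,0,0.003,0,0,0,-1],
    [0,0,0,0,0,0,-1],
    [0,0,0,0,0,0,-1]
  ]
}}

```text
t: 6.5
tcp_pos: [0.5402, 0.1145, 0.2649]
tool_rot: [0.106, 0.994, -0.0, 0.0]
force: [-0.0, -0.2, -2.2]
finger_gap: 0.093
gripper_force: 60.7
```

Run:
```python
from h import *
rel([.5408,.1239,.2645])
st=manip.sense()
a=np.radians(77.85);ey=np.array([np.cos(a),np.sin(a)]);ex=np.array([ey[1],-ey[0]]);o=np.array([.560,.219])
t=(st['tcp_pos'][:2]-o);print('tcp in foot frame',t@ex*1e3,t@ey*1e3)
for n in('scene','top'):
    P=cloud(snap(n,n+'4.png')).reshape(-1,3);d=P[:,:2]-o;x=d@ex*1e3;y=d@ey*1e3;z=P[:,2]*1e3
    m=(abs(x)<110)&(y<-75)&(y>-125)&(z>70)&(z<240)
    print(n,m.sum());
    if m.sum()>50:
        A=np.c_[x[m],z[m]-200,np.ones(m.sum())];c=np.linalg.lstsq(A,y[m],rcond=None)[0];r=y[m]-A@c
        print(' yaw,tilt',np.degrees(c[:2]),'y at z200',c[2],'res',np.percentile(r,[3,97]),'x',np.percentile(x[m],[1,99]),'z',z[m].min())
    m=(abs(x-1)<5)&(y>-69)&(y<-59)&(z>190)&(z<235);print(' tip z',np.percentile(z[m],[50,90]) if m.any() else 0)
    m=(abs(abs(x-1)-52)<6)&(y>-60)&(y<-40)&(z>190)&(z<235);print(' roller',m.sum(),np.percentile(z[m],[90]) if m.any() else 0,np.percentile(y[m],3) if m.any() else 0)
```

```text
t 6.5 tcp [0.5402 0.1145 0.2649] turn(tool,deg) [-0.    0.02 -0.04] shift mm now [1.4 9.3 0.4] after turn [1.4 9.3 0.4] F [-0.01 -0.24 -2.22] gap 7.9 grip 60.70833206176758
tcp in foot frame 2.684853276991417 -106.32149627416361
scene 570
 yaw,tilt [0.90894226 0.49438007] y at z200 -108.53146657425414 res [-4.45424697  5.96105169] x [-70.40291298  90.83369715] z 84.28268579375509
 tip z [214.6070984  219.41869574]
 roller 56 [223.64995587] -53.94092564684178
top 461
 yaw,tilt [ 0.22287958 -0.35047551] y at z200 -108.53539298915524 res [-2.7779607   6.86982912] x [-70.13142571  89.4848387 ] z 85.36331849822653
 tip z 0
 roller 34 [225.84860786] -53.12053433334497
```

View pics/scene4.png

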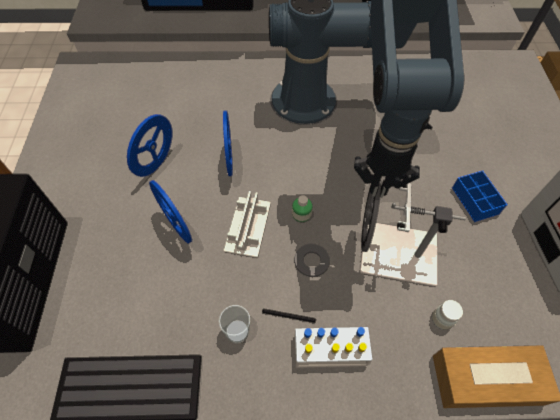

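The wheel is upright in front of the tip. Distance to the tip's outer face is about 34 mm, and to the rollers about 47 mm. Advancing to about 8 mm short of the rollers.

Request:
{"op": "drive_tool", "data": {
  "plan": [
    [0.0015,0.005,0,0,0,0,-1],
    [0,0.009,0,0,0,0,-1],
    [0,0.009,0,0,0,0,-1],
    [0,0.003,0,0,0,0,-1],
    [0,0,0,0,0,0,-1]
  ]
}}

```text
t: 7.1
tcp_pos: [0.544, 0.1418, 0.2648]
tool_rot: [0.104, 0.995, -0.0, 0.0]
force: [-0.5, -0.2, -2.2]
finger_gap: 0.094
gripper_force: 60.7
```

Request:
{"op": "drive_tool", "data": {
  "plan": [
    [0,0.002,0,0,0,0,-1],
    [0,0.002,0,0,0,0,-1],
    [0,0.002,0,0,0,0,-1],
    [0,0.002,0,0,0,0,-1],
    [0,0,0,0,0,0,-1]
  ]
}}

```text
t: 7.6
tcp_pos: [0.5457, 0.1489, 0.2648]
tool_rot: [0.105, 0.994, 0.0, 0.0]
force: [-0.2, -0.2, -3.1]
finger_gap: 0.092
gripper_force: 60.7
```

Request:
{"op": "drive_tool", "data": {
  "plan": [
    [0,0.002,0,0,0,0,-1],
    [0,0.002,0,0,0,0,-1],
    [0,0.001,0,0,0,0,-1],
    [0,0,0,0,0,0,-1]
  ]
}}

```text
t: 8.0
tcp_pos: [0.5467, 0.1538, 0.2648]
tool_rot: [0.105, 0.994, 0.0, 0.0]
force: [-0.8, 0.5, -2.0]
finger_gap: 0.088
gripper_force: 60.7
```

```bash
cat >> h.py <<'E'
def foot():
    st=manip.sense();a=np.radians(77.85);ey=np.array([np.cos(a),np.sin(a)]);ex=np.array([ey[1],-ey[0]]);o=np.array([.560,.219])
    t=(st['tcp_pos'][:2]-o);F=st['force'];print('t',st['t'],'foot x,y',(t@ex*1e3).round(2),(t@ey*1e3).round(2),'z',(st['tcp_pos'][2]*1e3).round(2),'Fx,Fy,Fz',(F[:2]@ex).round(2),(F[:2]@ey).round(2),F[2].round(2),'tq',np.round(st['ft_torque'],2),Ro.from_quat(st['tool_rot']).as_matrix()[:,2].round(4))
E
python3 -c "
from h import *
foot()"
```

```text
t 8.0 foot x,y 0.69 -66.51 z 264.81 Fx,Fy,Fz -0.89 0.28 -2.03 tq [ 0.   -0.03  0.02] [ 0.e+00  1.e-04 -1.e+00]
```

Request:
{"op": "drive_tool", "data": {
  "plan": [
    [0,0.0015,0,0,0,0,-1],
    [0,0.0015,0,0,0,0,-1],
    [0,0.001,0,0,0,0,-1],
    [0,0,0,0,0,0,-1]
  ]
}}

```text
t: 8.4
tcp_pos: [0.5475, 0.1577, 0.2648]
tool_rot: [0.105, 0.994, 0.0, -0.0]
force: [0.7, 0.8, -2.6]
finger_gap: 0.093
gripper_force: 60.7
```

Request:
{"op": "drive_tool", "data": {
  "plan": [
    [0,0.001,0,0,0,0,-1],
    [0,0.001,0,0,0,0,-1],
    [0,0,0,0,0,0,-1]
  ]
}}

```text
t: 8.7
tcp_pos: [0.5479, 0.1596, 0.2648]
tool_rot: [0.105, 0.994, 0.0, 0.0]
force: [0.1, 0.1, -3.4]
finger_gap: 0.097
gripper_force: 60.7
```

Request:
{"op": "drive_tool", "data": {
  "plan": [
    [0,0.001,0,0,0,0,-1],
    [0,0.001,0,0,0,0,-1],
    [0,0,0,0,0,0,-1]
  ]
}}

```text
t: 9.0
tcp_pos: [0.5482, 0.1611, 0.2647]
tool_rot: [0.105, 0.994, -0.001, -0.0]
force: [-0.3, -1.2, -1.9]
finger_gap: 0.098
gripper_force: 60.7
```

```bash
python3 -c "
from h import *
foot()"
```

```text
t 9.0 foot x,y 0.67 -59.11 z 264.74 Fx,Fy,Fz -0.07 -1.28 -1.9 tq [-0.39  0.03 -0.08] [-4.e-04 -1.e-03 -1.e+00]
```

First touch is at y≈−59.3, as expected for the rollers. Pressing in steps.

Request:
{"op": "drive_tool", "data": {
  "plan": [
    [0,0.001,0,0,0,0,-1],
    [0,0.001,0,0,0,0,-1],
    [0,0.001,0,0,0,0,-1],
    [0,0,0,0,0,0,-1],
    [0,0,0,0,0,0,-1]
  ]
}}

```text
t: 9.5
tcp_pos: [0.5489, 0.1641, 0.2647]
tool_rot: [0.105, 0.994, -0.0, -0.0]
force: [-0.4, -4.9, -2.7]
finger_gap: 0.089
gripper_force: 60.7
```

```bash
python3 -c "
from h import *
foot()"
```

```text
t 9.5 foot x,y 0.66 -55.99 z 264.75 Fx,Fy,Fz 0.6 -4.88 -2.74 tq [-0.77  0.2  -0.03] [-3.e-04 -6.e-04 -1.e+00]
```

Request:
{"op": "drive_tool", "data": {
  "plan": [
    [0,0.001,0,0,0,0,-1],
    [0,0.001,0,0,0,0,-1],
    [0,0.001,0,0,0,0,-1],
    [0,0,0,0,0,0,-1],
    [0,0,0,0,0,0,-1]
  ]
}}

```text
t: 10.0
tcp_pos: [0.5495, 0.1669, 0.2648]
tool_rot: [0.105, 0.994, -0.001, -0.0]
force: [-1.3, -6.3, -1.9]
finger_gap: 0.091
gripper_force: 60.8
```

Run:
```python
from h import *
foot()
a=np.radians(77.85);ey=np.array([np.cos(a),np.sin(a)]);ex=np.array([ey[1],-ey[0]]);o=np.array([.560,.219])
for k in range(3):
  P=cloud(snap('scene')).reshape(-1,3);d=P[:,:2]-o;x=d@ex*1e3;y=d@ey*1e3;z=P[:,2]*1e3
  m=(abs(x)<62)&(y>-40)&(y<-15)&(z>200)&(z<235)&(abs(x-1)>12)
  print('crosspiece y',np.percentile(y[m],[5,50,95]),m.sum());foot()
D=np.load('pics/hi_scene.npz');Q=D['Q'];d=Q[:,:2]-o;x=d@ex*1e3;y=d@ey*1e3;m=(abs(x)<62)&(y>-50)&(y<-15)&(abs(x-1)>12)&(D['br']>60);print('rest',np.percentile(y[m],[5,50,95]))
```

```text
t 10.0 foot x,y 0.67 -53.18 z 264.75 Fx,Fy,Fz 0.1 -6.42 -1.9 tq [-1.13  0.16 -0.11] [-5.0e-04 -1.2e-03 -1.0e+00]
crosspiece y [-38.47005108 -29.04454813 -22.9822918 ] 160
t 10.05 foot x,y 0.65 -53.19 z 264.76 Fx,Fy,Fz -0.19 -5.48 -2.73 tq [-1.1   0.19 -0.1 ] [-5.0e-04 -1.2e-03 -1.0e+00]
crosspiece y [-38.11129433 -28.74466646 -22.88737972] 158
t 10.1 foot x,y 0.65 -53.16 z 264.77 Fx,Fy,Fz 1.3 -6.51 -1.84 tq [-1.08  0.2  -0.09] [-5.0e-04 -1.2e-03 -1.0e+00]
crosspiece y [-38.43014947 -28.9568988  -22.98784707] 159
t 10.15 foot x,y 0.68 -53.18 z 264.76 Fx,Fy,Fz 0.84 -5.52 -2.06 tq [-1.08  0.16 -0.09] [-5.0e-04 -1.2e-03 -1.0e+00]
rest [-47.76591606 -34.89978414 -29.44299677]
```

About 6.8 mm of keeper travel. Pushing 0.8 mm more, then lowering.

Request:
{"op": "drive_tool", "data": {
  "plan": [
    [0,0.0008,0,0,0,0,-1],
    [0,0,0.002,0,0,0,-1],
    [0,0,0.003,0,0,0,-1],
    [0,0,0.003,0,0,0,-1],
    [0,0,0.001,0,0,0,-1],
    [0,0,0,0,0,0,-1]
  ]
}}

```text
t: 10.75
tcp_pos: [0.5495, 0.1673, 0.2555]
tool_rot: [0.105, 0.994, -0.001, -0.0]
force: [-0.5, -5.7, -3.0]
finger_gap: 0.098
gripper_force: 60.7
```

```bash
python3 -c "
from h import *
foot()"
```

```text
t 10.75 foot x,y 0.66 -52.72 z 255.47 Fx,Fy,Fz 0.67 -5.66 -3.0 tq [-1.17  0.19 -0.05] [-9.0e-04 -1.8e-03 -1.0e+00]
```

Request:
{"op": "drive_tool", "data": {
  "plan": [
    [0,0.0003,0.001,0,0,0,-1],
    [0,0,0.001,0,0,0,-1],
    [0,0,0.001,0,0,0,-1],
    [0,0,0,0,0,0,-1]
  ]
}}

```text
t: 11.15
tcp_pos: [0.5496, 0.1676, 0.2526]
tool_rot: [0.105, 0.994, -0.001, -0.0]
force: [-0.9, -6.2, -1.6]
finger_gap: 0.093
gripper_force: 60.7
```

Request:
{"op": "drive_tool", "data": {
  "plan": [
    [0,0,0.001,0,0,0,-1],
    [0,0,0.001,0,0,0,-1],
    [0,0,0.001,0,0,0,-1],
    [0,0,0,0,0,0,-1]
  ]
}}

```text
t: 11.55
tcp_pos: [0.5496, 0.1676, 0.2496]
tool_rot: [0.105, 0.994, -0.001, -0.0]
force: [-0.1, -6.4, -2.6]
finger_gap: 0.095
gripper_force: 60.7
```

```bash
python3 -c "
from h import *
foot()"
```

```text
t 11.55 foot x,y 0.64 -52.47 z 249.58 Fx,Fy,Fz 1.22 -6.31 -2.62 tq [-1.22  0.22 -0.  ] [-9.0e-04 -1.9e-03 -1.0e+00]
```

Request:
{"op": "drive_tool", "data": {
  "plan": [
    [0,0,0.001,0,0,0,-1],
    [0,0,0.001,0,0,0,-1],
    [0,0,0,0,0,0,-1]
  ]
}}

```text
t: 11.85
tcp_pos: [0.5496, 0.1676, 0.2476]
tool_rot: [0.105, 0.994, -0.001, -0.0]
force: [-2.0, -6.6, -1.6]
finger_gap: 0.094
gripper_force: 60.7
```

Request:
{"op": "drive_tool", "data": {
  "plan": [
    [0,0,0.001,0,0,0,-1],
    [0,0,0,0,0,0,-1]
  ]
}}

```text
t: 12.05
tcp_pos: [0.5496, 0.1676, 0.2466]
tool_rot: [0.105, 0.994, -0.001, -0.0]
force: [-1.4, -7.4, -2.7]
finger_gap: 0.094
gripper_force: 60.7
```

Request:
{"op": "drive_tool", "data": {
  "plan": [
    [0,0,0.001,0,0,0,-1],
    [0,0,0,0,0,0,-1]
  ]
}}

```text
t: 12.25
tcp_pos: [0.5496, 0.1676, 0.2456]
tool_rot: [0.105, 0.994, -0.001, -0.0]
force: [-1.2, -6.8, -2.6]
finger_gap: 0.094
gripper_force: 60.8
```

```bash
python3 -c "
from h import *
foot()"
```

```text
t 12.25 foot x,y 0.65 -52.45 z 245.64 Fx,Fy,Fz 0.28 -6.9 -2.55 tq [-1.18  0.18 -0.08] [-9.0e-04 -1.8e-03 -1.0e+00]
```

Request:
{"op": "drive_tool", "data": {
  "plan": [
    [0,0,0.001,0,0,0,-1],
    [0,0,0,0,0,0,-1]
  ]
}}

```text
t: 12.45
tcp_pos: [0.5497, 0.1676, 0.2453]
tool_rot: [0.105, 0.994, -0.001, -0.0]
force: [-1.6, -7.0, 1.2]
finger_gap: 0.096
gripper_force: 61.1
```

Request:
{"op": "drive_tool", "data": {
  "plan": [
    [0,0,0.001,0,0,0,-1],
    [0,0,0,0,0,0,-1]
  ]
}}

```text
t: 12.65
tcp_pos: [0.5498, 0.1676, 0.245]
tool_rot: [0.105, 0.994, -0.001, 0.0]
force: [-3.5, -6.7, 4.6]
finger_gap: 0.091
gripper_force: 61.5
```

```bash
python3 -c "
from h import *
foot()"
```

```text
t 12.65 foot x,y 0.82 -52.42 z 245.04 Fx,Fy,Fz -1.97 -7.27 4.59 tq [-1.24  0.51 -0.05] [ 2.0e-04 -1.9e-03 -1.0e+00]
```

The bar carries the wheel at TCP z≈0.2453, so its top is at about 0.212, inside the allowed range and consistent with vision. Easing off the load and letting the rim come back to the tip.

Request:
{"op": "drive_tool", "data": {
  "plan": [
    [0,-0.0005,-0.0008,0,0,0,-1],
    [0,-0.001,0,0,0,0,-1],
    [0,-0.0005,0,0,0,0,-1],
    [0,0,0,0,0,0,-1],
    [0,0,0,0,0,0,-1]
  ],
  "newtons": 30
}}

```text
t: 13.15
tcp_pos: [0.5496, 0.1667, 0.2451]
tool_rot: [0.105, 0.994, 0.0, 0.0]
force: [-2.8, -3.3, 2.7]
finger_gap: 0.095
gripper_force: 61.5
```

```bash
python3 -c "
from h import *
foot()
s=snap('scene');snap('top')
i=s['image'][120:270,320:480,::-1];cv2.imwrite('pics/c5.png',cv2.resize(i,None,fx=4,fy=4,interpolation=cv2.INTER_CUBIC))
foot()"
```

```text
t 13.15 foot x,y 0.83 -53.33 z 245.11 Fx,Fy,Fz -2.02 -3.78 2.69 tq [-0.63  0.41 -0.04] [ 7.e-04  4.e-04 -1.e+00]
t 13.25 foot x,y 0.84 -53.33 z 245.07 Fx,Fy,Fz -1.26 -3.41 3.18 tq [-0.57  0.34 -0.01] [ 7.e-04  4.e-04 -1.e+00]
```

View pics/c5.png

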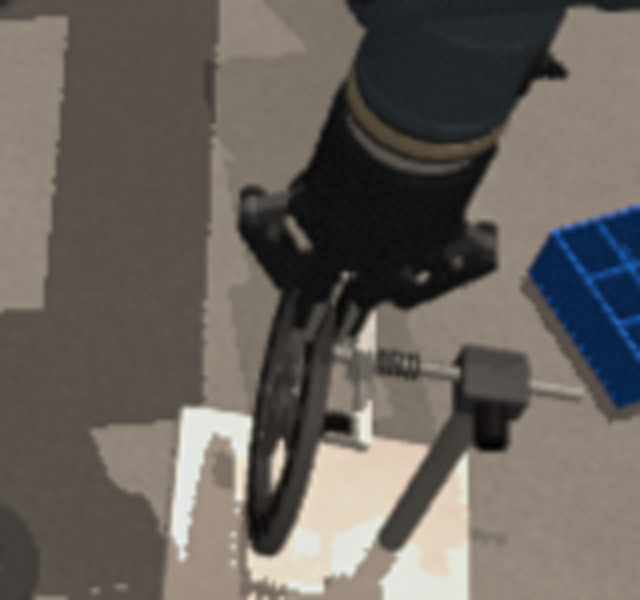

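The rim sits against the rollers with the bar through it, at crop (340,355), and the wheel is upright. I'll take off a bit of the vertical load and open gently.

Request:
{"op": "drive_tool", "data": {
  "plan": [
    [0,-0.0003,-0.0006,0,0,0,-1],
    [0,0,0,0,0,0,-1],
    [0,0,0,0,0,0,-0.75],
    [0,0,0,0,0,0,-0.65],
    [0,0,0,0,0,0,-0.55],
    [0,0,0,0,0,0,-0.45],
    [0,0,0,0,0,0,-0.35],
    [0,0,0,0,0,0,-0.25],
    [0,0,0,0,0,0,-0.25]
  ],
  "newtons": 20
}}

```text
t: 14.15
tcp_pos: [0.5494, 0.1663, 0.2452]
tool_rot: [0.105, 0.994, 0.0, 0.0]
force: [0.5, 0.5, -0.0]
finger_gap: 0.378
gripper_force: 0.0
```

```bash
python3 -c "
from h import *
foot();print(manip.sense()['finger_gap'])
s=snap('scene')
i=s['image'][120:270,320:480,::-1];cv2.imwrite('pics/c6.png',cv2.resize(i,None,fx=4,fy=4,interpolation=cv2.INTER_CUBIC))
"
```

```text
t 14.15 foot x,y 0.71 -53.79 z 245.21 Fx,Fy,Fz 0.43 0.58 -0.01 tq [ 0.   -0.01  0.01] [ 1.e-04  2.e-04 -1.e+00]
0.3781038244496233
```

View pics/c6.png

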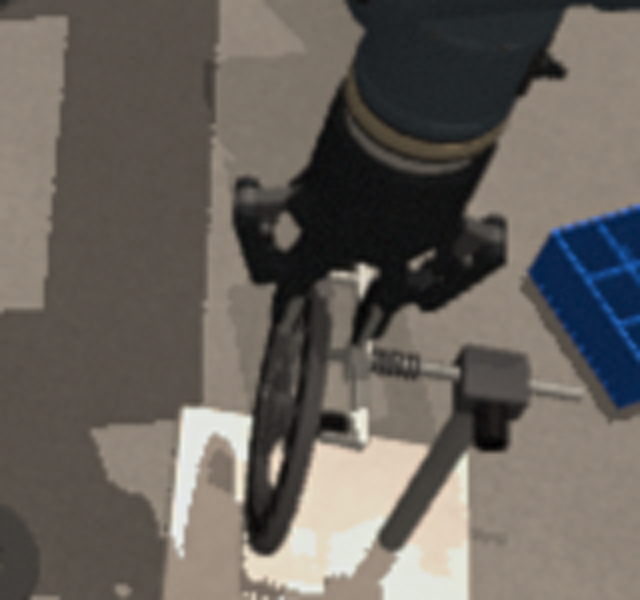

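Released with zero contact force. The wheel hangs on the bar, caught by the rollers. Going straight up.

Request:
{"op": "drive_tool", "data": {
  "plan": [
    [0,0,-0.004,0,0,0,-0.25],
    [0,0,-0.008,0,0,0,-0.25],
    [0,0,-0.014,0,0,0,-0.25],
    [0,0,-0.02,0,0,0,-0.25],
    [0,0,-0.025,0,0,0,-0.25],
    [0,0,-0.025,0,0,0,-0.25],
    [0,0,-0.015,0,0,0,-0.25],
    [0,0,0,0,0,0,-0.25],
    [0,0,0,0,0,0,-0.25]
  ]
}}

```text
t: 15.1
tcp_pos: [0.5491, 0.1661, 0.3564]
tool_rot: [0.105, 0.994, 0.0, 0.0]
force: [0.2, 0.1, -1.8]
finger_gap: 0.378
gripper_force: 0.0
```

Run:
```python
from h import *
foot()
a=np.radians(77.85);ey=np.array([np.cos(a),np.sin(a)]);ex=np.array([ey[1],-ey[0]]);o=np.array([.560,.219])
s=snap('scene');P=cloud(s).reshape(-1,3);d=P[:,:2]-o;x=d@ex*1e3;y=d@ey*1e3;z=P[:,2]*1e3
m=(abs(x)<110)&(abs(y+54)<20)&(z>40)&(z<250)&(s['image'].reshape(-1,3).max(1)<110)
A=np.c_[x[m],z[m]-150,np.ones(m.sum())];c=np.linalg.lstsq(A,y[m],rcond=None)[0];print('yaw,tilt',np.degrees(c[:2]),c[2],'z',np.percentile(z[m],[1,99]),'x',np.percentile(x[m],[1,99]))
i=s['image'][120:270,320:480,::-1];cv2.imwrite('pics/c7.png',cv2.resize(i,None,fx=4,fy=4,interpolation=cv2.INTER_CUBIC))
```

```text
t 15.1 foot x,y 0.5 -53.97 z 356.4 Fx,Fy,Fz 0.18 0.13 -1.84 tq [-0.02  0.06 -0.06] [ 4.e-04  1.e-04 -1.e+00]
yaw,tilt [0.1730146  1.71551098] -56.75859896500881 z [ 73.22929012 240.94603277] x [-78.87172053  88.06648418]
```

View pics/c7.png

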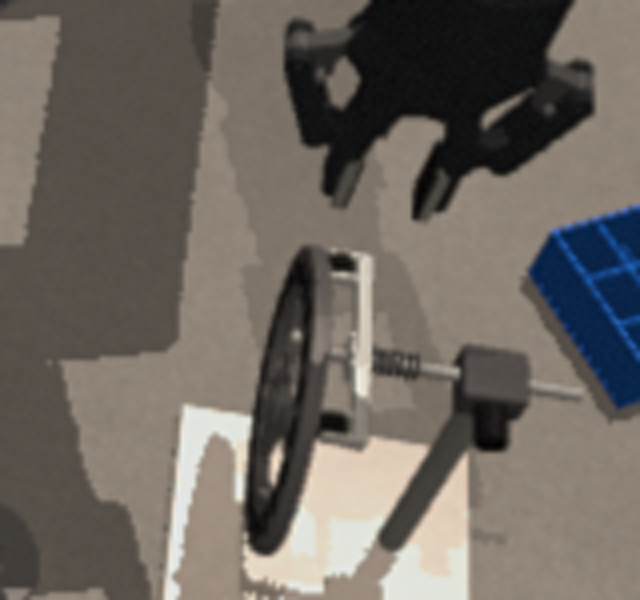

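The wheel hangs upright (about 1–2° tilt), its rim between tip and rollers at crop (330,350), with the gripper well clear. Handing in.

```bash
python3 -c "
from station import manip
print(manip.sign_off())"
```

```text
the job is handed in; nothing more can be done
None
```

The wheel hangs upright on the J-hook with its rim between the tip and the rollers and the gripper clear of it; I handed the job in at about 15 s, and the sign-off returned no verdict.

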